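Shut and lock the light-tight test pot

TASK

Get the light-tight test pot ready for a dark measurement: with its cover still up, turn the locking ring back anticlockwise by its lever to the stop at the white mark, then lower the hinged cover gently, without letting it drop, until it rests on the rim. Then turn the ring clockwise until its lever lines up with the red mark and leave it there (it can be turned too far); do not disturb the things standing and lying around.

Things in the scene. Friction and masses are not known exactly. Their poses are not given: they have to be found in the camera images.
- pot: light-tight test pot, fixed: a dark base disc (224 mm across, 12 mm thick) with an upright pot (100 mm across, rim 62 mm above the bench) in its middle. Origin: centre of the base's underside, on the axis of pot and ring; z up. The cover's hinge is on the +x side; -x, the front, looks roughly towards the robot. Loose things stand as near as 145 mm from the axis
- ring (a joint): angle of the captive locking ring (rad): 0 = stop at the white mark, open; grows clockwise seen from above; 1.40 = lever in line with the red mark, locked; 1.65 = hard stop, too far. Stays where it is left; about 2 N at the grip turn it. In the pot's frame the lever lies at angle -0.96 - value from +x. The ring is 129 mm across, 37 to 55 mm above the bench
- lever_top (a point): top centre of the lever's upright yellow round grip, 12 mm in diameter, 95 mm from the pot's axis, reaching from 47 to 115 mm above the bench; it rises from the end of a flat steel bar (36 to 102 mm from the axis, 41 to 51 mm above the bench)
- red_mark (a point): top of the fixed red block (8 mm wide, 12 mm radially, 48 mm high) at the edge of the base, 113 mm from the axis: the locked mark
- white_mark (a point): top of the fixed white block (same size): the open mark. With the ring at more than 0.7 rad from here its two hooked lugs (up to 79 mm above the bench) block the cover's two red ears, which must pass down between them; when locked, the lugs lie over the ears
- cover (a joint): angle of the hinged cover (rad): 0 = resting on the pot's rim, pi/2 = upright; stop at 1.75. It stays up when near upright and falls by its own weight below about 1.1
- cover_knob (a point): centre of the cover's black ball knob, 30 mm in diameter, on a 10 mm stem. In the cover's plane it is 147 mm from the hinge line and 34 mm above it (on the outside); with the cover shut it is 61 mm in front of the pot's axis and 100 mm above the bench. The cover's disc is 96 mm across and 8 mm thick, its centre 86 mm from the hinge
- cover_hinge (a point): middle of the cover's hinge line, 86 mm behind the pot's axis, 66 mm above the bench; the hinge line runs along the pot's y
- spray_can: spray can, 52 mm across, 225 mm tall, standing; origin: the centre of its underside. Bystander, to be left alone
- jar: screw-top jar, 54 mm across, 75 mm tall, standing; origin: the centre of its underside. Bystander, to be left alone
- coil: copper coil bobbin, 56 mm across, 46 mm tall, standing; origin: the centre of its underside. Bystander, to be left alone
- transformer: small transformer, 52 x 44 mm, 42 mm tall; origin: the centre of its underside. Bystander, to be left alone
- multimeter: yellow hand multimeter lying flat, 150 x 74 x 34 mm; origin: the centre of its underside. Bystander, to be left alone
- screwdriver: screwdriver lying on the bench, 170 mm long; origin: under its middle. Bystander, to be left alone
- battery: black battery block, 48 x 26 x 17 mm; origin: the centre of its underside. Bystander, to be left alone

How it is judged:
By the outcome, as a careful person would: the job done as asked, in the order asked, and still so for the second after the job is handed in, with the robot touching nothing.
It also fails if it takes over 72 s, if anything falls off the work surface, if the arm or the gripper's body presses on something with over 40 N, if the wrist force passes 120 N, or if a joint passes its speed limit or range.

ROBOT

A 6-joint arm with a two-finger parallel gripper is mounted at the origin on the work surface. World frame = base frame: x ahead of the robot, y to its left, z up, the work surface at z = 0. Lengths are in mm, angles in rad, forces in N, time in s.
With the tool pointing down it reaches from about 275 to 750 mm from the base axis. Payload 10.2 kg.
Tool frame: the origin (TCP) lies on the front face of the gripper's body, between the roots of the fingers; the fingertips stand 73 mm ahead of it and the grasp point (between the pads) lies 54 mm ahead of it; z points along the fingers, y is the direction in which the jaws open and shut (so a half turn about z gives the same grasp; the last joint's range is limited). The gripper opens to 85 mm and grips with 20 to 120 N. Pads are 22 mm wide; open, the fingers measure 114 mm over their backs; the gripper's body (76 mm by 85 mm) begins 54 mm behind the grasp point. The pads swing forward as they close: fully open they stand 13 mm farther back than shut.
Start: joints at [1.06, 0.313, 1.498, -0, 1.331, -0.223], TCP at [149.031, 503.41, 303.894] pointing down, gripper open.
Joint ranges: [-2.94, 2.94], [-0.97, 2.17], [0.19, 2.56], [-1.23, 4.37], [0.02, 3.11], [-2.88, 2.88]. Speed limits (rad/s): [2.39, 2.39, 3.01, 3.14, 3.14, 3.14].

INTERFACE

Orientations are given as a unit quaternion [w, x, y, z].
In Python, from rig import ctrl gives the robot as it stands. The module is installed in compiled form; this text tells all that it offers.
- The arm moves only by the shell command python3 -m creep 'ROWS' [OPENING] [FORCE]. ROWS is text: rows parted by semicolons, each of 6 numbers parted by spaces: the shift along the tool's x, y, z scaled (see below), then the turn, a rotation vector about the tool's x, y, z scaled (see below). In form: tx ty tz wx wy wz; .... A call has 1 to 8 rows; each row shifts and turns the commanded pose from where the row before left it, along the tool's axes as they then stand; what a row does not reach is not made up. The controller multiplies each number of a shift by 0.02 m and each number of a turn by 5 degrees. A row lasts 1/10 s, in which the tool goes at most 50 mm and 8.59 degrees, less where a joint would pass 70% of its speed; a pose out of reach is approached as far as the arm can. A call with a number of a shift or a turn outside -1 to 1 is refused whole. A call with a gripper value outside its range is refused whole. OPENING is the opening, from 0 (shut) to 1 (fully open), set as the call begins (- or left out, the last holds). The fingers move at their own pace and stop on an object; FORCE is the grip in N (left out, the last holds). Time passes only in rows, so rows that do not move let the fingers close. It gives the time, the measured TCP pose, the force and the opening at its end, in the units of the state.
- ctrl.sense(): the state, without advancing time (a new reading comes with each control period).
- ctrl.capture(name): name is "side" or "top" or "wrist"; returns the picture (480x640x3 uint8, blue, green, red); there is no depth.
- ctrl.get_calibration(name): a dict with "mtx" (3x3 intrinsics, pixels), "R" (3x3) and "t" (3): a world point X has camera coordinates R X + t. Camera axes: x right, y down, z forward; pixel columns grow to the right and rows downward; lengths in mm; the calibration is good to about 2 mm. The wrist camera is an equidistant fisheye: a pixel r from the principal point sees the ray r / f radians off the axis. A picture is of the moment at which its call begins: read the wrist's pose just before it. get_calibration takes no time and is no camera call; for the wrist camera it gives the pose at the moment of the call.
- ctrl.finish_job(): hands the job in, once; it reports no verdict.
The state is a dict: "time_s": time; "joints": joint angles; "dq": joint speeds; "tau": joint torques, N m; "eef_pos": TCP position; "ee_rot": TCP orientation; "force": force on the tool from outside, world axes, zero at the start; "wrist_torque": the same for the moment, N m; "grip_width": opening from 0.0 (shut) to 1.0 (fully open).
Only numpy, scipy, OpenCV 4.12 (cv2) and the standard library are available. Lean on these libraries where they do the work, as an engineer would, in place of code of your own. Each camera call takes 0.05 s, during which the arm holds its last target. There are 200 camera calls.

## Working session

There is one attempt and no reset: what is moved stays moved. The work goes in short steps, Python scripts to look and compute and a shell command to move; the robot and the scene stay as the last step left them, time stands still between calls to the robot, and variables do not carry over. Pictures are saved under pics/ and viewed, about 8 in all and at most 12, crops included, and the job is handed in when it is done.

```bash
mkdir -p pics; python3 - <<'E'
from rig import ctrl
import cv2,numpy as np
s=ctrl.sense();print({k:np.round(v,3) for k,v in s.items()})
for n in("side","top"):
    cv2.imwrite(f"pics/{n}0.png",ctrl.capture(n));c=ctrl.get_calibration(n);print(n,c)
E
```

```text
{'time_s': np.float64(0.0), 'joints': array([ 1.06 ,  0.313,  1.498,  0.   ,  1.331, -0.223]), 'dq': array([-0.001,  0.002,  0.   ,  0.001, -0.002,  0.001]), 'tau': array([-1.0000e-03, -4.1228e+01, -2.5974e+01, -0.0000e+00,  4.0000e-03,
       -0.0000e+00]), 'eef_pos': array([148.947, 503.272, 303.331]), 'ee_rot': array([-0.   ,  0.143,  0.99 , -0.001]), 'force': array([ 0.37 , -0.813, -0.065]), 'wrist_torque': array([0.016, 0.   , 0.022]), 'grip_width': np.float64(0.995)}
side {'mtx': array([[549.56524418,   0.        , 319.70719381],
       [  0.        , 549.56524418, 233.68317877],
       [  0.        ,   0.        ,   1.        ]]), 'R': array([[ 0.93246761, -0.3606458 ,  0.02094673],
       [-0.16270679, -0.47104142, -0.86697548],
       [ 0.32253785,  0.80501838, -0.49791038]]), 't': array([-469.64417178,  153.44399072, 1050.49699879])}
top {'mtx': array([[521.05810081,   0.        , 311.22161801],
       [  0.        , 521.05810081, 235.50777848],
       [  0.        ,   0.        ,   1.        ]]), 'R': array([[ 0.00992595, -0.99981261,  0.01662012],
       [-0.98767349, -0.01239927, -0.15603635],
       [ 0.15621319, -0.01486644, -0.98761148]]), 't': array([ -20.73586652,  493.933204  , 1118.73749046])}
```

View pics/top0.png

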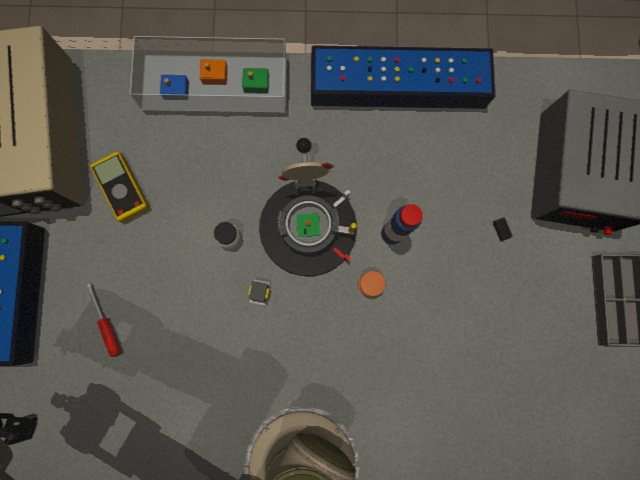

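View pics/side0.png

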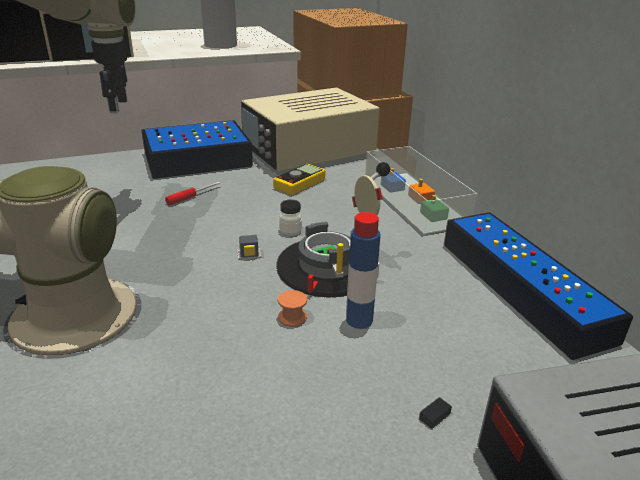

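The top view shows the pot at about (308,226), lever grip (353,226), white mark (348,193), red mark (348,260), knob (304,145) and spray can cap (410,215). The can stands just outside the lever's arc, and the coil is at (372,283).

```bash
cat >h.py <<'E'
from rig import ctrl
import cv2,numpy as np
def ray(cal,u,v):
    K,R,t=[np.array(cal[k],float) for k in("mtx","R","t")]
    d=R.T@np.linalg.solve(K,[u,v,1.]);return -R.T@t,d
def onz(cal,u,v,z):
    o,d=ray(cal,u,v);return o+d*(z-o[2])/d[2]
def proj(cal,X):
    K,R,t=[np.array(cal[k],float) for k in("mtx","R","t")]
    p=K@(R@np.array(X,float)+t);return p[:2]/p[2]
def tri(c1,p1,c2,p2):
    A=np.zeros((3,3));b=np.zeros(3)
    for c,p in((c1,p1),(c2,p2)):
        o,d=ray(c,*p);d/=np.linalg.norm(d);M=np.eye(3)-np.outer(d,d);A+=M;b+=M@o
    return np.linalg.solve(A,b)
def blobs(im,lo,hi,roi,amin=5):
    x0,y0,x1,y1=roi;h=cv2.cvtColor(im[y0:y1,x0:x1],cv2.COLOR_BGR2HSV)
    m=cv2.inRange(h,np.array(lo),np.array(hi))
    n,l,s,c=cv2.connectedComponentsWithStats(m)
    return [(s[i,4],*(np.round(c[i]+[x0,y0],1)),s[i,:4]+[x0,y0,0,0]) for i in range(1,n) if s[i,4]>=amin]
E
python3 - <<'E'
from h import *
T=cv2.imread("pics/top0.png");S=cv2.imread("pics/side0.png")
for nm,lo,hi in(("yel",(22,120,80),(35,255,255)),("red",(0,150,80),(6,255,255)),("white",(0,0,190),(180,40,255)),("dark",(0,0,0),(180,255,45)),("orange",(7,120,100),(16,255,255))):
    for n,im,roi in(("top",T,(205,130,430,310)),("side",S,(230,150,420,340))):
        print(nm,n,*[b for b in blobs(im,lo,hi,roi,8)],sep="\n  ")
v=cv2.resize(T[130:310,220:440],None,fx=3.6,fy=3.3,interpolation=cv2.INTER_CUBIC)
cv2.imwrite("pics/c1.png",cv2.resize(T[130:310,220:440],None,fx=3.3,fy=3.3,interpolation=cv2.INTER_CUBIC))
E
```

```text
yel
  top
  (np.int32(32), np.float64(353.2), np.float64(225.4), array([350, 223,   7,   6]))
  (np.int32(23), np.float64(249.4), np.float64(289.3), array([248, 285,   4,  10]))
  (np.int32(28), np.float64(266.7), np.float64(292.9), array([265, 288,   4,  11]))
yel
  side
  (np.int32(602), np.float64(298.8), np.float64(182.5), array([273, 163,  52,  32]))
  (np.int32(165), np.float64(339.3), np.float64(257.2), array([336, 243,   7,  30]))
  (np.int32(117), np.float64(249.1), np.float64(250.0), array([244, 245,  11,  11]))
red
  top
  (np.int32(21), np.float64(326.0), np.float64(164.4), array([322, 163,  11,   4]))
  (np.int32(9), np.float64(280.3), np.float64(176.7), array([279, 176,   4,   3]))
  (np.int32(357), np.float64(411.2), np.float64(214.5), array([401, 204,  22,  22]))
  (np.int32(79), np.float64(341.0), np.float64(253.7), array([333, 248,  17,  12]))
red
  side
  (np.int32(37), np.float64(378.9), np.float64(193.5), array([377, 188,   5,  12]))
  (np.int32(9), np.float64(354.0), np.float64(201.2), array([353, 198,   3,   8]))
  (np.int32(515), np.float64(365.9), np.float64(
[... 2358 characters left out ...]
 (np.int32(9), np.float64(312.0), np.float64(233.3), array([308, 232,   9,   4]))
  (np.int32(56), np.float64(300.4), np.float64(268.4), array([295, 258,  13,  19]))
  (np.int32(561), np.float64(324.0), np.float64(286.5), array([278, 269,  70,  28]))
orange
  top
  (np.int32(16), np.float64(307.5), np.float64(222.5), array([306, 221,   4,   4]))
  (np.int32(546), np.float64(371.3), np.float64(283.4), array([358, 271,  27,  26]))
orange
  side
  (np.int32(58), np.float64(415.6), np.float64(187.2), array([410, 184,  10,  10]))
  (np.int32(434), np.float64(292.0), np.float64(299.1), array([278, 290,  29,  19]))
  (np.int32(270), np.float64(292.2), np.float64(318.1), array([279, 309,  28,  17]))
```

View pics/c1.png

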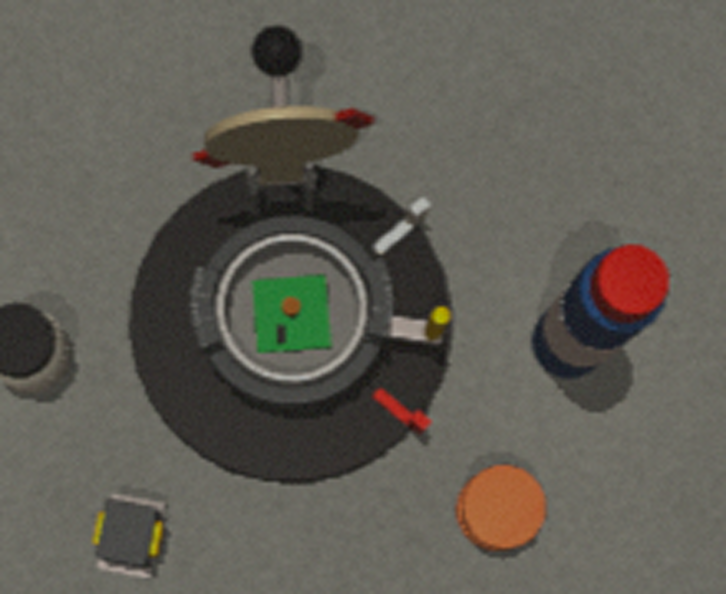

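```bash
python3 - <<'E'
from h import *
ct=ctrl.get_calibration("top");cs=ctrl.get_calibration("side")
P=(onz(ct,308.2,227.6,12)+0)[:2];P2=onz(ct,308.5,223,62)[:2];print("pot",P,P2)
W=onz(ct,348.2,191.8,48)[:2];R=onz(ct,347.9,257.9,48)[:2];print("W,R",W,R)
P=(P+P2)/2
for n,Q in(("W",W),("R",R)):print(n,np.hypot(*(Q-P)),np.arctan2(*(Q-P)[::-1]))
L=onz(ct,353.6,224.8,115)[:2];Lt=tri(ct,(353.6,224.8),cs,(339.3,244.5));print("L",L,Lt,np.hypot(*(L-P)),np.arctan2(*(L-P)[::-1]))
k=tri(ct,(303.7,145.2),cs,(383.1,169.5));print("knob",k,k[:2]-P)
print("can",onz(ct,411.2,215,225),"base from side",onz(cs,360,318,0),"coil",onz(ct,371.6,283.8,46),"jar",onz(ct,225,233,75),"trans",onz(ct,260,290,42))
E
```

```text
pot [516.55890597  -8.52316974] [518.08272607  -8.61755641]
W,R [592.70286051 -96.77612773] [444.02427957 -95.94502581]
W 116.02891687066136 -0.8636286204073654
R 114.04698129940965 -2.2687969748998937
L [ 505.80111884 -102.12407402] [ 504.51710075 -101.77101244  113.53841209] 94.26027930348273 -1.693314183324924
knob [644.02229439   3.91144569 209.96571257] [126.70147837  12.48180876]
can [ 506.05350699 -199.77009408  225.        ] base from side [ 511.25134823 -195.46099797    0.        ] coil [ 388.07425914 -147.79742405   46.        ] jar [491.55990381 170.57390784  75.        ] trans [372.19568627  95.1486439   42.        ]
```

```bash
cat >>h.py <<'E'
from scipy.spatial.transform import Rotation as Ro
def pose():
    s=ctrl.sense();q=s["ee_rot"];return np.array(s["eef_pos"]),Ro.from_quat([q[1],q[2],q[3],q[0]]),s
def to(tcp=None,tip=None,R=None,d=73):
    "units in the tool frame: turn first (about TCP), then shift in the new frame"
    p,r,s=pose();Rn=r if R is None else R
    g=np.array(tcp,float) if tcp is not None else np.array(tip,float)-d*Rn.as_matrix()[:,2]
    print("turn",np.round(np.degrees((r.inv()*Rn).as_rotvec())/5,2),"shift",np.round(Rn.inv().apply(g-p)/20,2),"tcp goal",np.round(g,1))
    print(" t",s["time_s"],"tcp",np.round(p,1),"tip",np.round(p+d*r.as_matrix()[:,2],1),"F",np.round(s["force"],1),"w",round(s["grip_width"],3))
E
Z='0 0 0 0 0 0'
A='-.85 -.98 0 0 0 0'
python3 -m creep '-.85 -.98 0 0 0 0;-.85 -.98 0 0 0 0;-.85 -.98 0 0 0 0;-.85 -.98 0 0 0 0;-.85 -.98 0 0 0 0;-.85 -.98 0 0 0 0;-.85 -.98 0 0 0 0;-.85 -.98 0 0 0 0' 0 20
python3 -m creep '-.85 -.98 0 0 0 0;-.85 -.98 0 0 0 0;-.85 -.98 0 0 0 0;-.85 -.98 0 0 0 0;-.85 -.98 0 0 0 0;-.85 -.98 0 0 0 0;-.85 -.98 0 0 0 0;-.85 -.98 0 0 0 0'
python3 -m creep '-.85 -.98 0 0 0 0;-.85 -.98 0 0 0 0;-.85 -.98 0 0 0 0;-.85 -.98 0 0 0 0;-.85 -.98 0 0 0 0;-.85 -.98 0 0 0 0;-.85 -.98 0 0 0 0;-.85 -.98 0 0 0 0'
python3 -m creep '0 0 0 0 0 -.91;0 0 0 0 0 -.91;0 0 0 0 0 -.91;0 0 0 0 0 -.91;0 0 0 0 0 -.91;0 0 0 0 0 -.91;0 0 0 0 0 -.91;0 0 0 0 0 -.91'
python3 -m creep '0 0 0 0 -1 0;0 0 0 0 -1 0;0 0 0 0 -1 0;0 0 0 0 -1 0;0 0 0 0 -1 0;0 0 0 0 -1 0;0 0 0 0 0 0'
python3 -c "
from h import *
to(tip=(460,-100,78));p,r,s=pose();print(r.as_matrix().round(2),s['joints'])"
```

```text
time_s: 0.9
eef_pos: [235.1, 313.4, 303.7]
ee_rot: [-0.0, 0.143, 0.99, -0.0]
force: [0.8, 0.6, 0.1]
grip_width: 0.002
time_s: 1.7
eef_pos: [321.0, 124.5, 303.8]
ee_rot: [-0.0, 0.143, 0.99, 0.0]
force: [-0.1, 0.5, 0.4]
grip_width: -0.003
time_s: 2.5
eef_pos: [406.9, -64.5, 303.7]
ee_rot: [-0.0, 0.144, 0.99, 0.0]
force: [0.6, 0.1, 0.5]
grip_width: -0.005
time_s: 3.3
eef_pos: [406.6, -63.4, 303.7]
ee_rot: [-0.0, -0.175, 0.985, 0.0]
force: [0.1, 0.3, -0.1]
grip_width: 0.001
time_s: 4.0
eef_pos: [406.0, -63.6, 303.4]
ee_rot: [0.255, -0.166, 0.952, 0.045]
force: [-0.6, -0.2, 0.3]
grip_width: -0.001
turn [0. 0. 0.] shift [ 3.97 -2.64  7.07] tcp goal [ 425.7 -112.4  141.2]
 t 4.0 tcp [406.  -63.6 303.4] tip [440.3 -51.1 240.1] F [-0.6 -0.2  0.3] w -0.001
[[-0.81 -0.34  0.47]
 [-0.29  0.94  0.17]
 [-0.5   0.   -0.87]] [-0.64351743 -0.10382597  2.03388511  0.52981866  0.97546076 -2.80972217]
```

```bash
python3 -m creep '0 0 0 .5 0 .87;0 0 0 .5 0 .87;0 0 0 .5 0 .87;0 0 0 .5 0 .87;0 0 0 0 0 0'
python3 -c "
from h import *
to(tip=(460,-100,78));p,r,s=pose();print(r.as_matrix().round(2),s['joints'])"
```

```text
time_s: 4.5
eef_pos: [406.8, -62.9, 304.0]
ee_rot: [0.258, 0.001, 0.966, -0.0]
force: [0.4, 0.8, -0.1]
grip_width: 0.001
turn [0. 0. 0.] shift [ 3.33 -1.85  7.47] tcp goal [423.6 -99.9 141.3]
 t 4.5 tcp [406.8 -62.9 304. ] tip [443.2 -63.  240.7] F [ 0.4  0.8 -0.1] w 0.001
[[-0.87  0.    0.5 ]
 [ 0.    1.   -0.  ]
 [-0.5  -0.   -0.87]] [-0.56575219 -0.13591454  2.05911455  0.37931513  0.80256716 -2.34200793]
```

```bash
python3 -m creep '0 -.92 0 0 0 0;0 -.92 0 0 0 0;.42 0 .93 0 0 0;.42 0 .93 0 0 0;.42 0 .93 0 0 0;.42 0 .93 0 0 0'
python3 -m creep '.42 0 .93 0 0 0;.42 0 .93 0 0 0;.42 0 .93 0 0 0;.42 0 .93 0 0 0;0 0 0 0 0 0;0 0 0 0 0 0'
python3 - <<'E'
from h import *
to(tip=(460,-100,78))
S=ctrl.capture("side");T=ctrl.capture("top")
a=cv2.resize(S[170:330,240:400],(480,480));b=cv2.resize(T[140:300,250:410],(480,480))
cv2.imwrite("pics/c2.png",cv2.resize(np.hstack([a,b]),(800,400)))
E
```

```text
time_s: 5.1
eef_pos: [414.9, -100.3, 221.9]
ee_rot: [0.258, 0.0, 0.966, 0.0]
force: [0.6, 0.5, 0.6]
grip_width: -0.001
time_s: 5.7
eef_pos: [426.4, -97.9, 147.0]
ee_rot: [0.254, 0.002, 0.967, -0.001]
force: [-0.2, -0.6, 0.9]
grip_width: 0.002
turn [0. 0. 0.] shift [ 0.24 -0.1   0.18] tcp goal [424.1 -99.8 141.5]
 t 5.7 tcp [426.4 -97.9 147. ] tip [462.4 -98.1  83.5] F [-0.2 -0.6  0.9] w 0.002
```

View pics/c2.png

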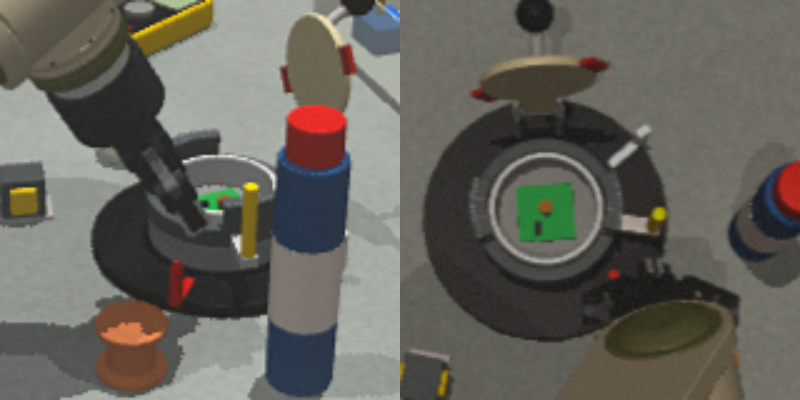

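```bash
python3 -m creep '-.43 -.05 .25 0 0 0;-.43 -.05 .25 0 0 0;-.43 -.05 .25 0 0 0;-.43 -.05 .25 0 0 0;-.43 -.05 .25 0 0 0;0 0 0 0 0 0'
python3 -c "
from h import *
to(tip=(510,-103,80));print(pose()[2]['joints'])
print(blobs(ctrl.capture('top'),(22,120,80),(35,255,255),(330,180,380,250),4))"
```

```text
time_s: 6.4
eef_pos: [476.5, -103.4, 147.0]
ee_rot: [0.255, 0.002, 0.967, -0.001]
force: [-0.5, 0.3, -0.2]
grip_width: 0.003
turn [0. 0. 0.] shift [0.2  0.03 0.09] tcp goal [ 474.  -102.7  143.5]
 t 6.4 tcp [ 476.5 -103.4  147. ] tip [ 512.5 -103.7   83.5] F [-0.5  0.3 -0.2] w 0.003
[-0.55492614  0.31167536  2.06251936  0.70677426  0.40635808 -2.72687606]
[(np.int32(30), np.float64(353.4), np.float64(214.6), array([351, 212,   6,   6]))]
```

```bash
python3 -m creep '-.43 .12 .25 0 0 0;-.43 .12 .25 0 0 0;0 0 0 0 0 0'
python3 -c "
from h import *
to(tip=(560,-81,83));print(pose()[2]['joints'])"
```

```text
time_s: 6.75
eef_pos: [495.9, -98.5, 146.3]
ee_rot: [0.255, 0.002, 0.967, -0.001]
force: [-1.0, 1.1, -0.7]
grip_width: 0.0
turn [0. 0. 0.] shift [-1.22  0.89  0.68] tcp goal [524.  -80.7 146.5]
 t 6.75 tcp [495.9 -98.5 146.3] tip [531.9 -98.7  82.8] F [-1.   1.1 -0.7] w 0.0
[-0.51868259  0.34427862  2.01395637  0.66168791  0.40316664 -2.64903358]
```

```bash
python3 -m creep '-.35 .25 .2 0 0 0;-.35 .25 .2 0 0 0;0 0 0 0 0 0'
python3 -m creep '-.17 .15 .1 0 0 0;0 0 0 0 0 0'
python3 -m creep '-.17 .15 .1 0 0 0;0 0 0 0 0 0'
python3 -c "
from h import *
to(tip=(560,-81,83))
b=blobs(ctrl.capture('top'),(22,120,80),(35,255,255),(330,170,380,250),4);print(b)
c=ctrl.get_calibration('top');q=onz(c,b[0][1]+.4,b[0][2]-.6,115);print(q,np.hypot(q[0]-517.3,q[1]+8.6),-.865-np.arctan2(q[1]+8.6,q[0]-517.3))"
```

```text
time_s: 7.05
eef_pos: [511.8, -88.4, 146.1]
ee_rot: [0.255, 0.002, 0.967, -0.001]
force: [-0.4, 0.2, 0.7]
grip_width: 0.003
time_s: 7.25
eef_pos: [515.8, -85.6, 145.9]
ee_rot: [0.254, 0.003, 0.967, -0.001]
force: [-0.6, -0.9, -0.3]
grip_width: -0.004
time_s: 7.45
eef_pos: [520.1, -82.5, 145.8]
ee_rot: [0.255, 0.003, 0.967, -0.001]
force: [-1.0, -0.2, 1.0]
grip_width: 0.001
turn [0. 0. 0.] shift [-0.19  0.09  0.06] tcp goal [524.1 -80.7 146.5]
 t 7.45 tcp [520.1 -82.5 145.8] tip [556.  -82.7  82.2] F [-1.  -0.2  1. ] w 0.001
[(np.int32(28), np.float64(346.2), np.float64(194.5), array([344, 192,   6,   6]))]
[571.6198882  -87.56601757 115.        ] 95.84509473211696 0.10324459347873616
```

```bash
for i in 1 2; do python3 -m creep '-.13 .12 .075 0 0 0;0 0 0 0 0 0'|grep -E 'force|pos';done
python3 -m creep '-.08 .05 .045 0 0 0;0 0 0 0 0 0'|grep -E 'force|pos'
python3 -m creep '-.08 .05 .045 0 0 0;0 0 0 0 0 0'|grep -E 'force|pos'
cat >lev.py <<'E'
from h import *
b=blobs(ctrl.capture('top'),(22,120,80),(35,255,255),(330,170,390,290),4);print(b)
c=ctrl.get_calibration('top')
for x in b:
    q=onz(c,x[1]+.4,x[2]-.6,115);print(q,np.hypot(q[0]-517.3,q[1]+8.6),"ring",-.865-np.arctan2(q[1]+8.6,q[0]-517.3))
E
python3 lev.py
```

```text
eef_pos: [523.1, -80.1, 145.7]
force: [-1.0, -1.1, -0.2]
eef_pos: [526.2, -77.7, 145.7]
force: [-0.3, -1.1, 1.0]
eef_pos: [527.9, -76.7, 145.7]
force: [-1.2, -0.0, -0.6]
eef_pos: [529.6, -75.7, 145.6]
force: [-2.1, 1.1, 0.7]
[(np.int32(29), np.float64(342.9), np.float64(190.3), array([340, 188,   6,   6]))]
[580.59079176 -80.61585219 115.        ] 95.87495652510619 ring -0.01520738464838245
```

```bash
for i in 1 2 3; do python3 -m creep '-.07 .04 .04 0 0 0;0 0 0 0 0 0'|grep -E 'force|pos';done
python3 lev.py
```

```text
eef_pos: [530.8, -75.0, 145.4]
force: [-9.9, -0.5, 4.1]
eef_pos: [531.6, -74.6, 145.2]
force: [-22.0, -6.4, 9.7]
eef_pos: [532.4, -74.2, 144.9]
force: [-33.3, -10.4, 15.6]
[(np.int32(29), np.float64(342.6), np.float64(189.7), array([340, 187,   6,   6]))]
[581.87917781 -79.98301401 115.        ] 96.26008984011389 ring -0.02960142689111367
```

```bash
python3 -m creep '.87 0 -.5 0 0 0;.6 0 -.35 0 0 0;0 0 -1 0 0 0;0 0 -1 0 0 0;0 0 -1 0 0 0;0 0 -1 0 0 0;0 0 -1 0 0 0;0 0 -1 0 0 0' 1
python3 -m creep '0 0 -1 0 0 0;0 0 -1 0 0 0;0 0 0 0 1 0;0 0 0 0 1 0;0 0 0 0 1 0;0 0 0 0 1 0;0 0 0 0 1 0;0 0 0 0 1 0'
python3 -m creep '0 0 0 0 0 -.55;0 0 0 0 0 -.55;0 0 0 0 0 0'
python3 - <<'E'
from h import *
import subprocess
T=ctrl.capture("top");S=ctrl.capture("side")
c=ctrl.get_calibration("top");cs=ctrl.get_calibration("side")
for n,im,r in(("top",T,(280,120,330,170)),("side",S,(365,150,400,185))):print([b for b in blobs(im,(0,0,0),(180,255,45),r,40)])
y=.095;R=Ro.from_matrix(np.array([[-np.cos(y),-np.sin(y),0],[-np.sin(y),np.cos(y),0],[0,0,-1]]).T@np.eye(3) if 0 else np.array([[-np.cos(y),-np.sin(y),0],[-np.sin(y),np.cos(y),0],[0,0,-1]]))
to(tip=(644,4,214),d=54,R=R);print(pose()[2]['joints'])
E
python3 lev.py
```

```text
time_s: 9.8
eef_pos: [441.2, -73.0, 251.4]
ee_rot: [0.255, 0.003, 0.967, -0.001]
force: [0.1, -0.4, 0.5]
grip_width: 1.001
time_s: 10.6
eef_pos: [422.1, -72.8, 285.7]
ee_rot: [-0.006, 0.003, 1.0, -0.001]
force: [-0.3, 0.1, 0.0]
grip_width: 1.002
time_s: 10.9
eef_pos: [422.0, -72.8, 285.4]
ee_rot: [-0.004, -0.045, 0.999, -0.0]
force: [1.3, -0.2, 0.3]
grip_width: 1.001
[(np.int32(169), np.float64(303.5), np.float64(145.1), array([297, 138,  14,  15]))]
[(np.int32(86), np.float64(383.2), np.float64(170.5), array([377, 164,  13,  12]))]
turn [-0.   -0.1  -0.08] shift [-11.42   2.77   0.87] tcp goal [644.   4. 268.]
 t 11.0 tcp [421.9 -72.8 285.4] tip [421.5 -72.8 231.4] F [-0.8  1.1  0.2] w 1.001
[-0.44403715  0.11806456  1.79199334 -0.0045345   1.23869913 -2.10169054]
[(np.int32(24), np.float64(342.7), np.float64(189.9), array([340, 188,   6,   5]))]
[581.44966573 -80.19398466 115.        ] 96.12948690663316 ring -0.024815706045938746
```

```bash
python3 -m creep '0 0 -.9 0 0 0;0 0 -.9 0 0 0;-.95 .23 0 0 -.1 -.08;-.95 .23 0 0 0 0;-.95 .23 0 0 0 0;-.95 .23 0 0 0 0;-.95 .23 0 0 0 0;-.95 .23 0 0 0 0'
python3 -m creep '-.95 .23 0 0 0 0;-.95 .23 0 0 0 0;-.95 .23 0 0 0 0;-.95 .23 0 0 0 0;-.95 .23 0 0 0 0;-.95 .23 0 0 0 0;0 0 0 0 0 0'
python3 - <<'E'
from h import *
to(tip=(644,4,214),d=54)
S=ctrl.capture("side");W=ctrl.capture("wrist")
a=cv2.resize(S[60:260,270:470],(400,400));b=cv2.resize(W,(400,300));b=cv2.copyMakeBorder(b,0,100,0,0,cv2.BORDER_CONSTANT)
cv2.imwrite("pics/c3.png",np.hstack([a,b]))
E
```

```text
time_s: 11.85
eef_pos: [533.7, -34.1, 321.1]
ee_rot: [0.0, -0.048, 0.999, 0.0]
force: [-0.2, -0.5, -0.3]
grip_width: 1.004
time_s: 12.55
eef_pos: [644.9, 4.6, 320.2]
ee_rot: [-0.0, -0.048, 0.999, 0.0]
force: [-0.9, 0.5, 0.0]
grip_width: 1.0
turn [0. 0. 0.] shift [ 0.05 -0.03  2.61] tcp goal [644.   4. 268.]
 t 12.55 tcp [644.9   4.6 320.2] tip [644.9   4.7 266.2] F [-0.9  0.5  0. ] w 1.0
```

View pics/c3.png

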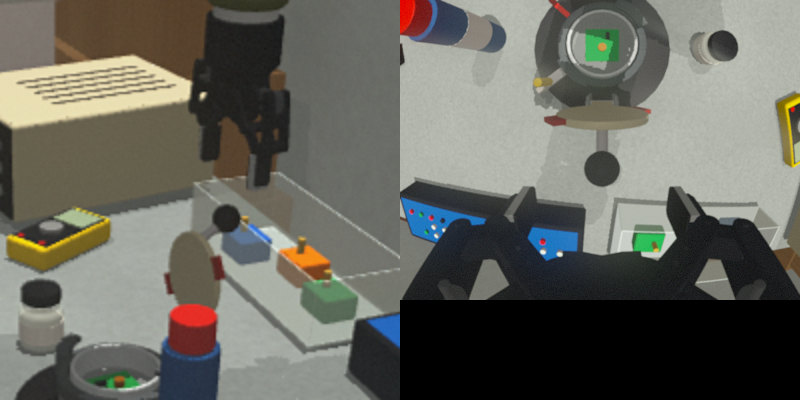

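```bash
python3 -m creep '0 0 .87 0 0 0;0 0 .87 0 0 0;0 0 .87 0 0 0;0 0 0 0 0 0'
python3 -m creep '0 0 0 0 0 0;0 0 0 0 0 0;0 0 0 0 0 0;0 0 0 0 0 0;0 0 0 0 0 0;0 0 0 0 0 0;0 0 0 0 0 0' 0 30
python3 - <<'E'
from h import *
to(tip=(644,4,214),d=54)
S=ctrl.capture("side");W=ctrl.capture("wrist")
a=cv2.resize(S[60:260,270:470],(400,400));b=cv2.resize(W,(400,300));b=cv2.copyMakeBorder(b,0,100,0,0,cv2.BORDER_CONSTANT)
cv2.imwrite("pics/c4.png",np.hstack([a,b]))
E
```

```text
time_s: 13.05
eef_pos: [642.6, 3.8, 266.9]
ee_rot: [-0.002, -0.048, 0.999, 0.001]
force: [-0.5, 0.4, 0.7]
grip_width: 0.997
time_s: 13.75
eef_pos: [644.0, 4.3, 269.6]
ee_rot: [0.001, -0.048, 0.999, 0.0]
force: [0.7, 2.4, 5.1]
grip_width: 0.326
turn [0. 0. 0.] shift [ 0.   -0.02  0.08] tcp goal [643.9   4.  268. ]
 t 13.75 tcp [644.    4.3 269.6] tip [644.1   4.3 215.6] F [0.7 2.4 5.1] w 0.326
```

View pics/c4.png

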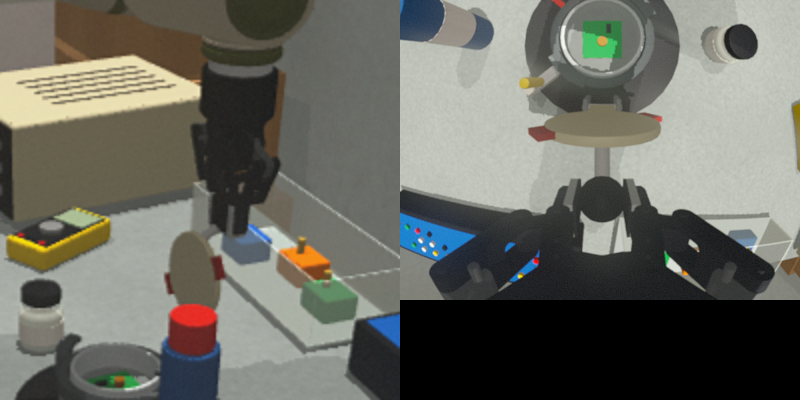

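```bash
python3 -m creep '0 0 0 0 0 0;0 0 0 0 0 0;0 0 .28 0 0 0;0 0 0 0 0 0' .5
python3 -m creep '0 0 0 0 0 0;0 0 0 0 0 0;0 0 0 0 0 0;0 0 0 0 0 0' 0 40
python3 - <<'E'
from h import *
to(tip=(644,4,210),d=54)
h=np.array([602.9,-.4,66]);e=np.array([np.cos(.095),np.sin(.095),0]);g=pose()[0]+54*pose()[1].as_matrix()[:,2]
a=np.arctan2(g[2]-66,-(g-h)@e);r=np.hypot(g[2]-66,(g-h)@e);print(a-.227,r)
prev=g
for th in np.arange(1.6,-.01,-.1):
    q=th+.227;X=h-e*150.9*np.cos(q)+[0,0,150.9*np.sin(q)]
    print(round(th,2),X.round(1),"units fwd(x_t) %.2f up(-z_t) %.2f"%(-(X-prev)@e/20,(X-prev)[2]/20));prev=X
E
```

```text
time_s: 14.25
eef_pos: [643.4, 4.0, 262.0]
ee_rot: [-0.001, -0.048, 0.999, 0.0]
force: [-0.2, -0.3, 1.1]
grip_width: 0.498
time_s: 14.65
eef_pos: [643.7, 4.3, 263.1]
ee_rot: [-0.0, -0.048, 0.999, 0.0]
force: [0.3, 2.4, -1.5]
grip_width: 0.323
turn [0. 0. 0.] shift [-0.02 -0.02 -0.05] tcp goal [644.   4. 264.]
 t 14.65 tcp [643.7   4.3 263.1] tip [643.6   4.3 209.1] F [ 0.3  2.4 -1.5] w 0.323
1.6228796285727272 148.82090715783355
1.6 [641.    3.2 212. ] units fwd(x_t) 0.14 up(-z_t) 0.15
1.5 [626.3   1.8 215.1] units fwd(x_t) 0.74 up(-z_t) 0.15
1.4 [6.113e+02 4.000e-01 2.167e+02] units fwd(x_t) 0.75 up(-z_t) 0.08
1.3 [596.3  -1.  216.8] units fwd(x_t) 0.75 up(-z_t) 0.00
1.2 [581.4  -2.5 215.3] units fwd(x_t) 0.75 up(-z_t) -0.07
1.1 [566.6  -3.9 212.4] units fwd(x_t) 0.74 up(-z_t) -0.15
1.0 [552.3  -5.2 208.1] units fwd(x_t) 0.72 up(-z_t) -0.22
0.9 [538.4  -6.5 202.3] units fwd(x_t) 0.70 up(-z_t) -0.29
0.8 [525.2  -7.8 195.1] units fwd(x_t) 0.66 up(-z_t) -0.36
0.7 [512.7  -9.  186.7] units fwd(x_t) 0.63 up(-z_t) -0.42
0.6 [501.2 -10.1 177. ] units fwd(x_t) 0.58 up(-z_t) -0.48
0.5 [490.7 -11.1 166.3] units fwd(x_t) 0.53 up(-z_t) -0.54
0.4 [481.3 -12.  154.5] units fwd(x_t) 0.47 up(-z_t) -0.59
0.3 [473.1 -12.8 141.9] units fwd(x_t) 0.41 up(-z_t) -0.63
0.2 [466.2 -13.4 128.5] units fwd(x_t) 0.35 up(-z_t) -0.67
0.1 [460.6 -14.  114.5] units fwd(x_t) 0.28 up(-z_t) -0.70
-0.0 [456.5 -14.3 100. ] units fwd(x_t) 0.21 up(-z_t) -0.73
```

```bash
python3 -m creep '.14 0 -.13 0 0 0;.37 0 -.08 0 0 0;.37 0 -.08 0 0 0;.37 0 -.04 0 0 0;.37 0 -.04 0 0 0;0 0 0 0 0 0'
python3 - <<'E'
from h import *
to(tip=(611.3,.4,216.7),d=54)
E
python3 -m creep '.37 0 0 0 0 0;.37 0 0 0 0 0;.37 0 .04 0 0 0;.37 0 .04 0 0 0;.37 0 .07 0 0 0;.37 0 .07 0 0 0;0 0 0 0 0 0'
python3 - <<'E'
from h import *
to(tip=(566.6,-3.9,212.4),d=54)
E
```

```text
time_s: 15.25
eef_pos: [610.6, 1.1, 270.6]
ee_rot: [-0.001, -0.048, 0.999, 0.0]
force: [-0.6, 3.5, -16.3]
grip_width: 0.328
turn [0. 0. 0.] shift [-0.04 -0.04 -0.  ] tcp goal [6.114e+02 4.000e-01 2.707e+02]
 t 15.25 tcp [610.6   1.1 270.6] tip [610.5   1.2 216.6] F [ -0.6   3.5 -16.3] w 0.328
time_s: 15.95
eef_pos: [567.0, -3.1, 268.4]
ee_rot: [0.002, -0.048, 0.999, -0.0]
force: [0.5, 5.3, -3.0]
grip_width: 0.323
turn [0. 0. 0.] shift [ 0.04 -0.04  0.1 ] tcp goal [566.4  -3.9 266.4]
 t 15.95 tcp [567.   -3.1 268.4] tip [567.2  -3.1 214.4] F [ 0.5  5.3 -3. ] w 0.323
```

```bash
python3 -m creep '.36 -.02 .14 0 0 0;.36 0 .14 0 0 0;.35 0 .15 0 0 0;.35 0 .15 0 0 0;.33 0 .18 0 0 0;.33 0 .18 0 0 0;0 0 0 0 0 0'
python3 -c "
from h import *
to(tip=(525.2,-7.8,195.1),d=54)"
python3 -m creep '.31 0 .21 0 0 0;.31 0 .21 0 0 0;.29 0 .24 0 0 0;.29 0 .24 0 0 0;.26 0 .27 0 0 0;.26 0 .27 0 0 0;0 0 0 0 0 0'
python3 -c "
from h import *
to(tip=(490.7,-11.1,166.3),d=54)"
```

```text
time_s: 16.65
eef_pos: [525.6, -7.1, 250.0]
ee_rot: [0.002, -0.048, 0.999, 0.0]
force: [-3.3, 9.3, 3.2]
grip_width: 0.324
turn [0. 0. 0.] shift [ 0.04 -0.03  0.05] tcp goal [525.   -7.8 249.1]
 t 16.65 tcp [525.6  -7.1 250. ] tip [525.8  -7.1 196. ] F [-3.3  9.3  3.2] w 0.324
time_s: 17.35
eef_pos: [491.5, -10.3, 220.3]
ee_rot: [0.002, -0.048, 0.999, 0.0]
force: [-0.8, 11.2, -0.3]
grip_width: 0.326
turn [0. 0. 0.] shift [ 0.05 -0.04 -0.  ] tcp goal [490.5 -11.2 220.3]
 t 17.35 tcp [491.5 -10.3 220.3] tip [491.6 -10.3 166.3] F [-0.8 11.2 -0.3] w 0.326
```

```bash
python3 -m creep '.23 .03 .29 0 0 0;.23 .03 .29 0 0 0;.2 .03 .31 0 0 0;.2 .02 .31 0 0 0;.17 0 .33 0 0 0;.17 0 .33 0 0 0;0 0 0 0 0 0'
python3 -c "
from h import *
to(tip=(466.2,-13.4,128.5),d=54)"
python3 -m creep '.14 0 .35 0 0 0;.14 0 .35 0 0 0;.1 0 .3 0 0 0;0 0 0 0 0 0'
python3 -c "
from h import *
to(tip=(456.5,-14.3,100),d=54)
S=ctrl.capture('side');T=ctrl.capture('top')
a=cv2.resize(S[140:300,240:400],(480,480));b=cv2.resize(T[140:300,230:390],(480,480))
cv2.imwrite('pics/c5.png',cv2.resize(np.hstack([a,b]),(800,400)))"
```

```text
time_s: 18.05
eef_pos: [467.8, -11.9, 180.9]
ee_rot: [0.001, -0.048, 0.999, -0.001]
force: [1.5, -5.2, -0.8]
grip_width: 0.324
turn [0. 0. 0.] shift [ 0.09 -0.06 -0.08] tcp goal [466.1 -13.3 182.5]
 t 18.05 tcp [467.8 -11.9 180.9] tip [467.9 -12.  126.9] F [ 1.5 -5.2 -0.8] w 0.324
time_s: 18.45
eef_pos: [460.3, -12.6, 160.9]
ee_rot: [0.001, -0.048, 0.999, -0.001]
force: [1.3, -7.0, -0.8]
grip_width: 0.323
turn [0. 0. 0.] shift [ 0.2  -0.06  0.34] tcp goal [456.4 -14.2 154. ]
 t 18.45 tcp [460.3 -12.6 160.9] tip [460.3 -12.7 106.9] F [ 1.3 -7.  -0.8] w 0.323
```

View pics/c5.png

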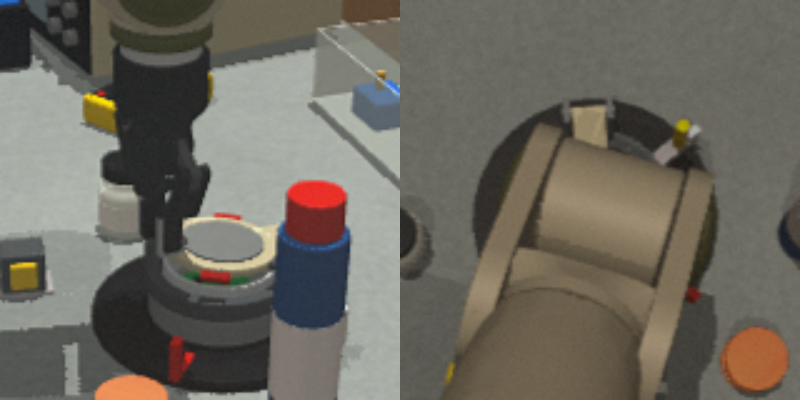

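```bash
python3 -m creep '.05 -.02 .15 0 0 0;0 0 0 0 0 0'|grep -E 'pos|force'
python3 -m creep '.03 -.01 .1 0 0 0;0 0 0 0 0 0'|grep -E 'pos|force'
python3 -m creep '.02 0 .08 0 0 0;0 0 0 0 0 0'|grep -E 'pos|force'
```

```text
eef_pos: [459.5, -12.8, 158.2]
force: [2.7, -4.6, -1.2]
eef_pos: [458.8, -12.9, 156.3]
force: [3.8, -4.1, -1.3]
eef_pos: [458.4, -12.9, 154.7]
force: [3.9, -4.6, -0.8]
```

```bash
for i in 1 2 3; do python3 -m creep '.01 0 .06 0 0 0;0 0 0 0 0 0'|grep -E 'pos|force'; done
```

```text
eef_pos: [458.1, -12.9, 153.5]
force: [2.7, -4.8, -0.7]
eef_pos: [457.7, -13.0, 152.2]
force: [1.7, -5.4, -0.3]
eef_pos: [457.4, -13.0, 151.0]
force: [1.8, -5.7, -0.5]
```

```bash
for i in 1 2 3; do python3 -m creep '.01 0 .06 0 0 0;0 0 0 0 0 0'|grep -E 'pos|force'; done
python3 -c "
from h import *
S=ctrl.capture('side')
cv2.imwrite('pics/c6.png',cv2.resize(S[180:300,260:400],(700,600),interpolation=cv2.INTER_CUBIC))"
```

```text
eef_pos: [457.3, -13.0, 150.5]
force: [-2.5, -5.3, 8.9]
eef_pos: [457.3, -13.0, 150.1]
force: [-6.2, -4.8, 18.5]
eef_pos: [457.2, -13.0, 149.9]
force: [-9.6, -2.9, 30.7]
```

View pics/c6.png

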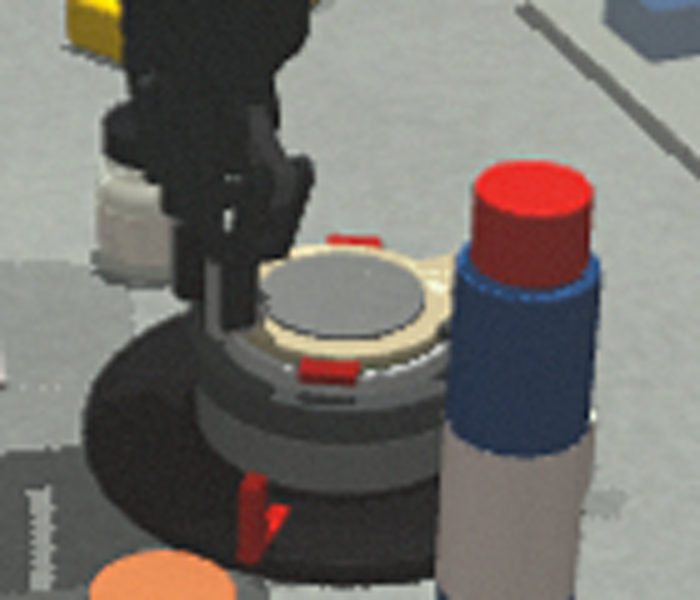

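```bash
python3 -m creep '0 0 -.1 0 0 0;0 0 0 0 0 0'|grep -E 'pos|force'
python3 -m creep '0 0 0 0 0 0;0 0 0 0 0 0;0 0 0 0 0 0' .45
python3 -m creep '0 0 -.5 0 0 0;0 0 -.5 0 0 0;0 0 -1 0 0 0;0 0 -1 0 0 0;0 0 -1 0 0 0;0 0 -1 0 0 0;0 0 -1 0 0 0;0 0 0 0 0 0'
python3 - <<'E'
from h import *
# move clear: above white-lever with pads tangential
a=-.865
for yaw in (a,):
    y=np.array([-np.sin(a),np.cos(a),0]);z=np.array([0,0,-1.]);x=np.cross(y,z)
    for s in(1,-1):
        R=Ro.from_matrix(np.stack([s*x,s*y,z],1));print(s);to(tip=(578.9,-80.9,170),d=54,R=R)
print(pose()[2]['joints'])
S=ctrl.capture('side');cs=ctrl.get_calibration('side')
print(proj(cs,(456.5,-14.3,100)),blobs(S,(0,0,0),(180,255,45),(275,215,330,265),30))
cv2.imwrite('pics/c7.png',cv2.resize(S[180:300,260:400],(700,600),interpolation=cv2.INTER_CUBIC))
E
```

```text
eef_pos: [457.2, -13.0, 150.5]
force: [-0.7, -5.6, 11.1]
time_s: 20.9
eef_pos: [456.8, -12.7, 149.7]
ee_rot: [-0.0, -0.048, 0.999, 0.0]
force: [0.3, -1.8, 4.9]
grip_width: 0.447
time_s: 21.7
eef_pos: [457.4, -12.7, 272.3]
ee_rot: [0.002, -0.048, 0.999, -0.0]
force: [-0.0, -0.1, -1.2]
grip_width: 0.448
1
turn [1.000e-02 5.000e-02 1.102e+01] shift [-6.53  2.41  2.42] tcp goal [578.9 -80.9 224. ]
 t 21.7 tcp [457.4 -12.7 272.3] tip [457.6 -12.8 218.3] F [-0.  -0.1 -1.2] w 0.448
-1
turn [-6.000e-02  1.000e-02 -2.498e+01] shift [ 6.53 -2.41  2.42] tcp goal [578.9 -80.9 224. ]
 t 21.7 tcp [457.4 -12.7 272.3] tip [457.6 -12.8 218.3] F [-0.  -0.1 -1.2] w 0.448
[-2.85045649e-01  1.91967912e-01  1.74042195e+00  4.73249836e-04
  1.20502644e+00 -1.95299899e+00]
[301.94945451 233.29954147] [(np.int32(135), np.float64(302.3), np.float64(233.4), array([296, 227,  14,  14])), (np.int32(32), np.float64(283.2), np.float64(263.1), array([278, 261,  13,   4]))]
```

View pics/c7.png

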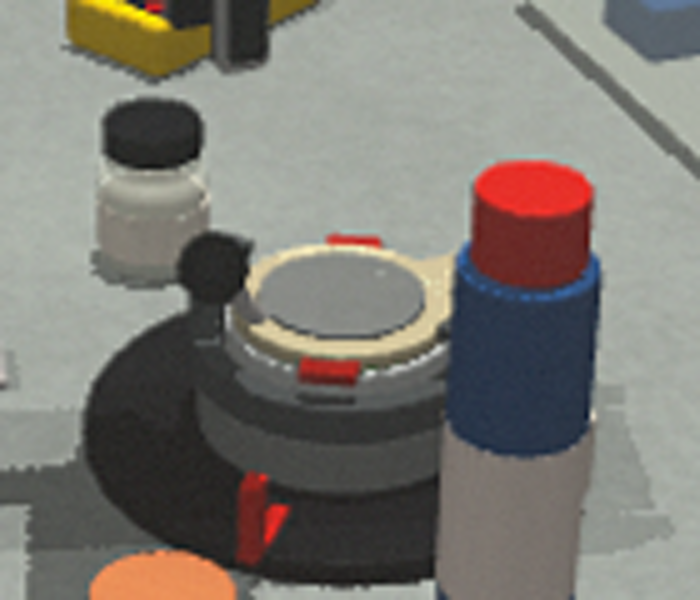

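```bash
python3 -m creep '0 0 0 0 0 1;0 0 0 0 0 1;0 0 0 0 0 1;0 0 0 0 0 1;0 0 0 0 0 1;0 0 0 0 0 1;0 0 0 0 0 1;0 0 0 0 0 1' .55 >/dev/null
python3 -m creep '0 0 0 0 0 1;0 0 0 0 0 1;0 0 0 0 0 1;-.93 .34 0 0 0 0;-.93 .34 0 0 0 0;-.93 .34 0 0 0 0;-.93 .34 0 0 0 0' >/dev/null
python3 -m creep '-.93 .34 0 0 0 0;-.93 .34 0 0 0 0;-.93 .34 0 0 0 0;0 0 .8 0 0 0;0 0 .8 0 0 0;0 0 .8 0 0 0;0 0 0 0 0 0'
python3 - <<'E'
from h import *
to(tip=(579.5,-81.2,100),d=54);print(pose()[2]['joints'])
E
python3 lev.py
```

```text
time_s: 23.95
eef_pos: [576.6, -80.4, 218.6]
ee_rot: [-0.003, 0.418, 0.908, -0.0]
force: [0.2, 0.1, -0.6]
grip_width: 0.55
turn [0. 0. 0.] shift [-0.16  0.1   3.23] tcp goal [579.8 -81.3 154. ]
 t 23.95 tcp [576.6 -80.4 218.6] tip [576.2 -80.3 164.6] F [ 0.2  0.1 -0.6] w 0.55
[-3.39788504e-01  5.14765032e-01  1.43151830e+00  2.45758525e-04
  1.20181993e+00 -1.04735782e+00]
[]
```

Descend over the grip and close.

```bash
python3 -m creep '-.15 .1 .8 0 0 0;0 0 .8 0 0 0;0 0 .8 0 0 0;0 0 .8 0 0 0;0 0 0 0 0 0'
python3 -m creep '0 0 0 0 0 0;0 0 0 0 0 0;0 0 0 0 0 0;0 0 0 0 0 0;0 0 0 0 0 0' 0 20
python3 - <<'E'
from h import *
to(tip=(579,-81,100),d=54)
W=ctrl.capture("wrist");cv2.imwrite("pics/c8.png",W)
# arc plan: per 0.1 rad clockwise, turning with it: shift about TCP on circle
r=95;d=.1
print("per .1rad: turn wz",np.degrees(.1)/5,"chord",2*r*np.sin(.05)/20)
E
```

```text
time_s: 24.5
eef_pos: [580.5, -81.6, 156.4]
ee_rot: [-0.002, 0.418, 0.908, -0.0]
force: [-0.6, -0.1, 0.7]
grip_width: 0.552
time_s: 25.0
eef_pos: [581.3, -82.2, 158.8]
ee_rot: [0.001, 0.418, 0.908, -0.0]
force: [-2.7, -1.9, 5.6]
grip_width: 0.133
turn [0. 0. 0.] shift [ 0.12 -0.05  0.24] tcp goal [578.9 -81.  154. ]
 t 25.0 tcp [581.3 -82.2 158.8] tip [581.4 -82.2 104.8] F [-2.7 -1.9  5.6] w 0.133
per .1rad: turn wz 1.1459155902616467 chord 0.4748021080714442
```

View pics/c8.png

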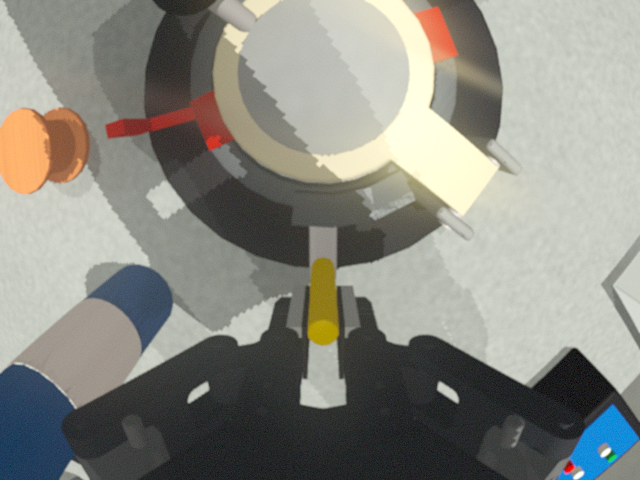

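```bash
cat >rg.py <<'E'
from h import *
p,r,s=pose();g=p+54*r.as_matrix()[:,2]
a=np.arctan2(g[1]+8.6,g[0]-517.3);print("t",s["time_s"],"g",g.round(1),"rad",np.hypot(g[1]+8.6,g[0]-517.3).round(1),"ring est",round(-.865-a,3),"F",s["force"].round(1),"M",s["wrist_torque"].round(2),"w",round(s["grip_width"],3))
E
python3 -m creep '.015 -.38 0 0 0 .917;.015 -.38 0 0 0 .917;.015 -.38 0 0 0 .917;.015 -.38 0 0 0 .917;0 0 0 0 0 0'>/dev/null; python3 rg.py
python3 -m creep '.015 -.38 0 0 0 .917;.015 -.38 0 0 0 .917;.015 -.38 0 0 0 .917;.015 -.38 0 0 0 .917;0 0 0 0 0 0'>/dev/null; python3 rg.py
```

```text
t 25.55 g [555.3 -98.1 104.8] rad 97.3 ring est 0.304 F [-2.  -3.1  6.5] M [-0.25  0.35  0.1 ] w 0.131
t 26.05 g [ 525.8 -105.2  104.9] rad 97.0 ring est 0.618 F [-2.2 -5.1  6.5] M [-0.68  0.48  0.09] w 0.13
```

```bash
python3 -m creep '.015 -.38 0 0 0 .917;.015 -.38 0 0 0 .917;.015 -.38 0 0 0 .917;.015 -.38 0 0 0 .917;0 0 0 0 0 0'>/dev/null; python3 rg.py
python3 -m creep '.015 -.38 0 0 0 .917;.015 -.38 0 0 0 .917;.015 -.38 0 0 0 .917;.015 -.38 0 0 0 .917;0 0 0 0 0 0'>/dev/null; python3 rg.py
python3 - <<'E'
from h import *
W=ctrl.capture("wrist");cv2.imwrite("pics/c9.png",W)
E
```

```text
t 26.55 g [ 495.6 -102.8  104.9] rad 96.6 ring est 0.932 F [-4.  -8.2  6.3] M [-1.12  0.61  0.03] w 0.134
t 27.05 g [467.4 -91.  104.9] rad 96.3 ring est 1.25 F [ -9.2 -11.4   8.7] M [-1.8   1.34 -0.07] w 0.129
```

View pics/c9.png

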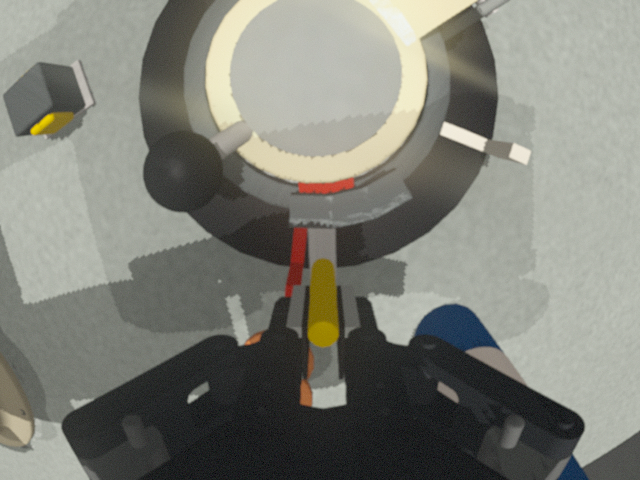

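```bash
python3 -m creep '-.05 -.36 0 0 0 .86;-.02 -.24 0 0 0 .57;0 0 0 0 0 0;0 0 0 0 0 0'>/dev/null; python3 rg.py
python3 - <<'E'
from h import *
W=ctrl.capture("wrist");cv2.imwrite("pics/c10.png",W[170:370,200:440].repeat(3,0).repeat(3,1))
h=cv2.cvtColor(W,cv2.COLOR_BGR2HSV)
print(blobs(W,(0,150,80),(6,255,255),(230,170,420,330),15))
E
```

```text
t 27.5 g [457.4 -84.4 104.8] rad 96.6 ring est 1.374 F [-4.1 -3.7  9.5] M [-0.51  0.7   0.04] w 0.131
[(np.int32(478), np.float64(339.4), np.float64(184.5), array([312, 174,  55,  19]))]
```

View pics/c10.png

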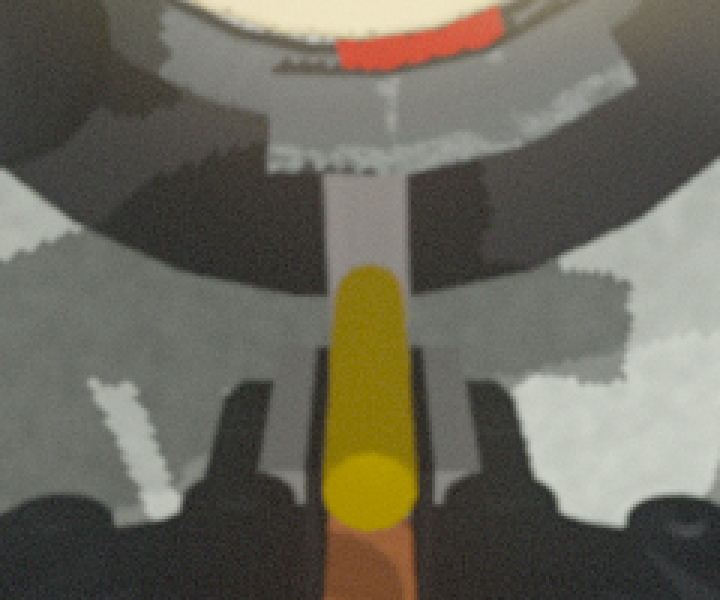

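```bash
python3 -m creep '0 -.07 0 0 0 .1;0 0 0 0 0 0;0 0 0 0 0 0'>/dev/null; python3 rg.py
python3 -m creep '0 0 0 0 0 0;0 0 0 0 0 0;0 0 0 0 0 0' .4 >/dev/null; python3 rg.py
python3 -m creep '0 0 -1 0 0 0;0 0 -1 0 0 0;0 0 -1 0 0 0;0 0 -1 0 0 0;0 0 -1 0 0 0;-.0 0 -1 0 0 0;0 0 0 0 0 0'
python3 - <<'E'
from h import *
W=ctrl.capture("wrist");cv2.imwrite("pics/c11.png",W)
p,r,s=pose();print(p,s["joints"])
E
```

```text
t 27.85 g [456.8 -83.9 104.8] rad 96.6 ring est 1.383 F [-2.4 -5.6  7.2] M [-0.76  0.42 -0.08] w 0.127
t 28.15 g [456.  -82.8 103.6] rad 96.2 ring est 1.396 F [-0.4  0.5  0.2] M [ 0.02  0.04 -0.01] w 0.402
time_s: 28.85
eef_pos: [456.7, -83.1, 279.7]
ee_rot: [0.001, 0.908, 0.419, 0.001]
force: [0.2, -0.1, -0.3]
grip_width: 0.403
[456.28991609 -82.92679688 278.11531083] [-4.33367805e-01  2.00772886e-01  1.71345412e+00  2.84382025e-04
  1.22600808e+00  2.72659970e-01]
```

```bash
python3 -m creep '.53 -.94 0 0 0 0;.53 -.94 0 0 0 0;.53 -.94 0 0 0 0;.53 -.94 0 0 0 0;.53 -.94 0 0 0 0;.53 -.94 0 0 0 0;.53 -.94 0 0 0 0;.53 -.94 0 0 0 0'>/dev/null
python3 -m creep '.53 -.94 0 0 0 0;.53 -.94 0 0 0 0;0 0 0 0 0 0;0 0 0 0 0 0'
python3 lev.py
python3 - <<'E'
from h import *
T=ctrl.capture('top');S=ctrl.capture('side')
a=cv2.resize(T[150:310,250:410],(600,600),interpolation=cv2.INTER_CUBIC)
cv2.imwrite('pics/c12.png',cv2.resize(np.hstack([a,cv2.resize(S[200:330,260:390],(600,600),interpolation=cv2.INTER_CUBIC)]),(800,400)))
for n,im,r in(("top",T,(330,240,365,275)),("side",S,(290,230,350,300))):
    print(n,"red",blobs(im,(0,150,80),(6,255,255),r,5),"yel",blobs(im,(22,120,80),(35,255,255),r,5))
E
```

```text
time_s: 30.1
eef_pos: [381.7, 119.6, 277.0]
ee_rot: [-0.0, 0.908, 0.419, -0.001]
force: [-0.5, -0.2, 0.1]
grip_width: 0.402
[(np.int32(34), np.float64(343.6), np.float64(246.6), array([341, 244,   7,   7]))]
[460.97432234 -82.10317148 115.        ] 92.60290589883729 ring 1.3596497711947186
top red [(np.int32(40), np.float64(343.8), np.float64(255.7), array([334, 250,  16,  10]))] yel [(np.int32(33), np.float64(343.6), np.float64(246.5), array([341, 244,   7,   6]))]
side red [(np.int32(110), np.float64(310.9), np.float64(283.1), array([308, 274,  10,  19]))] yel [(np.int32(166), np.float64(314.4), np.float64(256.2), array([312, 242,   6,  30]))]
```

```bash
python3 - <<'E'
from h import *
c=ctrl.get_calibration('wrist');p,r,s=pose();Rm=r.as_matrix()
Rc=np.array(c['R']);tc=np.array(c['t']);o=-Rc.T@tc
ot=Rm.T@(o-p);Rt=Rm.T@Rc.T   # camera in tool frame
p1=np.array([456.29,-82.93,278.1+.8]);q=[.001,.908,.419,.001];R1=Ro.from_quat([q[1],q[2],q[3],q[0]]).as_matrix()
K=c['mtx'];np.save('cam.npy',dict(ot=ot,Rt=Rt,K=K),allow_pickle=True)
def w(u,v,z):
    d=np.array([(u-K[0][2])/K[0][0],(v-K[1][2])/K[1][1]]);th=np.hypot(*d)
    ray=R1@Rt@np.r_[d/th*np.sin(th),np.cos(th)];oo=p1+R1@ot;return oo+ray*(z-oo[2])/ray[2]
W=cv2.imread('pics/c11.png')
P=np.array([517.3,-8.6])
for n,lo,hi in(("red",(0,120,50),(8,255,255)),("yel",(22,120,70),(35,255,255)),("white",(0,0,200),(180,30,255))):
    for b in blobs(W,lo,hi,(150,0,500,400),25):
        X=w(b[1],b[2],{"red":48,"yel":115,"white":48}[n]);print(n,b[0],b[1:3],b[3],X.round(1),"r",np.hypot(*(X[:2]-P)).round(1),"brg",np.arctan2(*(X[:2]-P)[::-1]).round(3))
# predicted pixels for grip top, red block corners
def pr(X):
    oo=p1+R1@ot;v=(R1@Rt).T@(np.array(X)-oo);th=np.arctan2(np.hypot(v[0],v[1]),v[2]);e=v[:2]/np.hypot(v[0],v[1])*th;return (e*[K[0][0],K[1][1]]+[K[0][2],K[1][2]]).round(1)
for z,rr in((115,95),(48,107),(48,119),(12,75)):
    for a in(-2.245,-2.265):print(z,rr,a,pr([*(P+rr*np.array([np.cos(a),np.sin(a)])),z]))
# ascii of hue around
h=cv2.cvtColor(W,cv2.COLOR_BGR2HSV)
m=np.where((h[...,0]<8)&(h[...,1]>120)&(h[...,2]>50),'R',np.where((abs(h[...,0].astype(int)-28)<7)&(h[...,1]>120),'Y','.'))
a=pr([*(P+100*np.array([np.cos(-2.26),np.sin(-2.26)])),80]).astype(int);print(a)
for row in m[a[1]-60:a[1]+60:3,a[0]-40:a[0]+40:1]:print(''.join(row))
E
```

```text
red 132 (np.float64(302.4), np.float64(34.7)) [288  31  32  11] [541.7  41.1  48. ] r 55.4 brg 1.114
red 141 (np.float64(332.9), np.float64(160.5)) [317 155  32  10] [492.8 -54.   48. ] r 51.6 brg -2.066
yel 505 (np.float64(322.4), np.float64(227.2)) [314 209  18  36] [461.8 -77.1 115. ] r 88.2 brg -2.252
white 1282 (np.float64(423.7), np.float64(22.3)) [381   0  78  60] [627.1 -11.7  48. ] r 109.8 brg -0.029
white 48 (np.float64(453.9), np.float64(2.7)) [449   0  10   9] [662. -13.  48.] r 144.8 brg -0.031
white 29 (np.float64(475.1), np.float64(6.8)) [473   3   6   9] [676.5 -26.4  48. ] r 160.2 brg -0.111
white 231 (np.float64(477.9), np.float64(20.0)) [459   7  36  25] [670.2 -37.   48. ] r 155.5 brg -0.184
white 338 (np.float64(164.2), np.float64(30.9)) [150   8  35  38] [460.7 128.7  48. ] r 148.5 brg 1.962
white 45 (np.float64(205.2), np.float64(20.3)) [200  17  11   9] [492.1 107.9  48. ] r 119.2 brg 1.784
white 28 (np.float64(222.1), np.float64(26.2)) [220  20   5  13] [498.9  92.9  48. ] r 103.1 brg 1.751
white 904 (np.float64(479.3), np.float64(49.6)) [453  26  47  54] [65
[... 5884 characters left out ...]
....................................................
................................................................................
................................................................................
................................................................................
................................................................................
................................................................................
................................................................................
................................................................................
................................................................................
```

```bash
python3 - <<'E'
from h import *
S0=cv2.imread('pics/side0.png');T0=cv2.imread('pics/top0.png');S=ctrl.capture('side');T=ctrl.capture('top')
for n,lo,hi,r in(("can",(0,150,80),(6,255,255),(395,195,430,235)),("coil",(7,120,100),(16,255,255),(350,260,395,305)),("meter",(22,120,80),(35,255,255),(80,140,160,230)),("batt",(0,0,0),(180,255,45),(485,210,520,245)),("driver",(0,150,80),(6,255,255),(90,310,130,365))):
    print(n,*[[tuple(b[:3]) for b in blobs(i,lo,hi,r,20)] for i in(T0,T)])
for n,lo,hi,r in(("jar",(0,0,0),(180,255,45),(275,195,305,220)),("transf",(22,120,80),(35,255,255),(235,235,265,265)),("coil",(7,120,100),(16,255,255),(270,280,315,330))):
    print("side",n,*[[tuple(b[:3]) for b in blobs(i,lo,hi,r,20)] for i in(S0,S)])
print("knob",blobs(S,(0,0,0),(180,255,45),(285,222,320,246),30))
print(ctrl.sense()['time_s'],ctrl.sense()['force'])
ctrl.finish_job()
E
```

```text
can [(np.int32(357), np.float64(411.2), np.float64(214.5))] [(np.int32(364), np.float64(411.2), np.float64(214.5))]
coil [(np.int32(546), np.float64(371.3), np.float64(283.4))] [(np.int32(546), np.float64(371.3), np.float64(283.4))]
meter [(np.int32(558), np.float64(120.3), np.float64(187.6))] [(np.int32(558), np.float64(120.4), np.float64(187.6))]
batt [(np.int32(256), np.float64(501.9), np.float64(229.1))] [(np.int32(254), np.float64(501.8), np.float64(228.9))]
driver [(np.int32(405), np.float64(108.4), np.float64(337.0))] [(np.int32(414), np.float64(108.4), np.float64(336.9))]
side jar [(np.int32(94), np.float64(290.8), np.float64(209.8))] [(np.int32(97), np.float64(290.8), np.float64(209.7))]
side transf [(np.int32(117), np.float64(249.1), np.float64(250.0))] [(np.int32(116), np.float64(249.1), np.float64(250.0))]
side coil [(np.int32(434), np.float64(292.0), np.float64(299.1)), (np.int32(270), np.float64(292.2), np.float64(318.1))] [(np.int32(435), np.float64(292.0), np.float64(299.1)), (np.int32(326), np.float64(292.1), np.float64(317.4))]
knob [(np.int32(88), np.float64(302.3), np.float64(235.0), array([296, 230,  13,  11]))]
30.35 [ 0.35357412 -0.28448845  0.40294908]
the job is handed in; nothing more can be done
```

The pot is ready for the dark measurement, and I handed the job in at about 30 s. I pushed the ring anticlockwise to its stop with closed fingers, lowered the cover by its knob until it rested on the rim, then turned the lever to the red mark and let go.

- **Ring at the white mark:** the push met a firm stop at about 33 N.
- **Cover:** I held it all the way down. It met the rim at about 9 N and was pressed to about 31 N in all before I let go. In the side view just after release, the knob was within half a pixel of where it should be when shut.
- **Ring at the red mark:** the estimates put the ring at 1.37–1.40 rad against the 1.40 target. The lowest comes from the top view; the wrist camera gives about 1.39. I left it there. From above, the lever covers the red block, which fits the alignment, but I couldn't compare the two edges directly.
- **Other things on the bench:** all seven bystanders read the same image positions as at the start, within about 0.2 px. The exception is one half of the coil in the side view, which read 0.7 px off while its other readings were unchanged. At the end the arm was clear of everything, with the force near zero.
- **Checks that failed:** the last picture, of lever and mark from two sides, was refused because I had reached the viewing limit. I used pixel measurements instead. In the final side view the knob read about 1.7 px lower than just after release. I put this down to the tighter crop cutting off the knob's top, but did not confirm it.

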